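Draw the orange scraper and hold it slanted over the baking stone

TASK

Take the orange scraper by its handle and draw it straight up, clear of its slot in the dark wooden block, then turn it to a scraping slant, about halfway between upright and flat with the handle the higher end and the blade's long edge level. Finish while holding it still like that (do not put it down or let go), with the middle of the blade's edge about 5 cm above the middle of the terracotta baking stone and the edge running parallel to one pair of the stone's sides. Do not touch the stone with the scraper, and leave the stone, the steel scraper, the banneton and the cork trivet where they are.

Things in the scene. Friction and masses are not known exactly. Their poses are not given: they have to be found in the camera images.
- scraper: Orange rigid plastic scraper, about 60 g, 110 wide (y), 100 high (z). Blade 4 thick (x), z 0 to 75, lower corners rounded (radius 24); handle bar on top 14 thick, 110 wide, z 70 to 100. Origin: middle of the blade's lower edge; z points up to the handle, x is the blade's normal. Starts upright (leaning up to 5 degrees) in one of the block's slots, edge down on the slot floor.
- scraper_edge (a point): Middle of the scraper's blade edge (far from the handle; same point as the scraper's origin).
- scraper_handle (a point): Centre of the scraper's handle bar, 85 mm above the edge along the scraper's z.
- block: Dark wooden block 135 x 135 x 55 high, fixed on the board. Origin: centre of its underside; z up. Two parallel slots along its y, at x = -38 and +38, each 7 wide, 114 long, 40 deep (slot floor 15 above the underside). One holds the orange scraper, the other the steel one; which is which varies.
- steel_scraper: Steel scraper with a wooden handle bar, same outer sizes and frame as the orange one but square lower corners; stands in the other slot. To be left alone.
- stone: Terracotta baking stone, a loose flat square 160 x 160 x 12 thick, lying on the board. Origin: centre of its underside; x and y parallel to its sides, z up; its top face is at z = 12.
- board: Beech pastry board 500 (x) x 720 (y) x 18 thick, fixed to the worktop; its top is 18 above the worktop. Origin: centre of its underside. A steel C-clamp grips the middle of its far edge (x +198 to +273, y -11 to +11, up to 36 above the worktop).
- banneton: Oval cane proofing basket, 150 (x) x 220 (y) x 75 high, loose on the far part of the board. Origin: centre of its underside. To be left alone.
- trivet: Round cork trivet, 130 across, 10 thick, loose on the far part of the board. Origin: centre of its underside. To be left alone.
Things that resemble listed ones, but are neither listed nor needed, are in the scene too. Leave any blue look-alike of the scraper alone. What is shaped like the stone but pink is not meant.

How it is judged:
By the outcome, as a careful person would: the job done as asked, in the order asked, and still so for the second after the job is handed in, while the arm keeps its last pose, push and grip.
It also fails if it takes over 38 s, if anything falls off the work surface, if the arm or the gripper's body presses on something with over 40 N, if the wrist force passes 120 N, or if a joint passes its speed limit or range.

ROBOT

A 6-joint arm with a two-finger parallel gripper is mounted at the origin on the work surface. World frame = base frame: x ahead of the robot, y to its left, z up, the work surface at z = 0. Lengths are in m, angles in rad, forces in N, time in s.
With the tool pointing down it reaches from about 0.425 to 0.95 m from the base axis. Payload 14.7 kg.
Tool frame: the origin (TCP) lies at the very end of the fingers, on their centre line; the grasp point (between the pads) lies 19 mm behind it; z points along the fingers, y is the line along which they close (so a half turn about z gives the same grasp; the last joint's range is limited). The gripper opens to 85 mm and grips with 20 to 120 N. Pads are 22 mm wide; open, the fingers measure 114 mm over their backs; the gripper's body (76 mm by 85 mm) begins 54 mm behind the grasp point. The pads swing forward as they close: fully open they stand 13 mm farther back than shut.
Start: joints at [1.064, 0.48, 1.596, -0, 1.065, -0.047], TCP at [0.288, 0.582, 0.231] pointing down, gripper open.
Joint ranges: [-2.75, 2.75], [-0.82, 2.05], [0.23, 2.67], [-1.56, 4.7], [0.09, 2.69], [-2.92, 2.92]. Speed limits (rad/s): [1.89, 1.89, 2.39, 3.01, 3.01, 3.01].

INTERFACE

Orientations are given as a rotation vector (axis times angle).
In Python, from workcell import env, effector, planner, sensors, imaging gives the robot as it stands. Calls block until the motion is done:
- env.reach(position, orientation): joint-space move of the TCP to a pose.
- env.move_l(position, feed=0.15, rot=None, force_limit=None): straight line of the TCP; rot=None keeps the orientation; feed is the mean speed in m/s. With force_limit (N) it stops when the force on the tool has changed by that much, and returns True; else False.
- env.move_j(angles): joint-space move.
- effector.release() and effector.close_gripper(): open the fingers fully, or close them until they stop; the grip force is fixed at half the most.
- env.sleep(seconds).
- planner.ik(position, orientation): joint angles nearest the present ones, or None.
- sensors.read_state(): the state.
- imaging.get_image(name): name is "scene" or "top" or "wrist"; returns the picture (420x560x3 uint8, blue, green, red); there is no depth.
- imaging.camera_params(name): a dict with "fx", "fy", "cx", "cy" (pixels), "k1" (the pictures are not rectified: a ray, as slopes to the right and down, at radius r is drawn at 1 + k1 r^2 times it, then the intrinsics apply), "eye" and "attitude" of the camera in the world. Camera axes: x right, y up, looking along -z (the intrinsics and any distortion apply to the point x, -y, -z); pixel columns grow to the right and rows downward; lengths in m; the calibration is good to about 2 mm. A picture is of the moment at which its call begins: read the wrist's pose just before it. camera_params takes no time and is no camera call; for the wrist camera it gives the pose at the moment of the call.
A pose or a line that the arm cannot do raises env.MotionError and nothing moves.
- env.job_done(): hands the job in; it is judged then, once.
The state is a dict: "time": time; "qpos": joint angles; "qvel": joint speeds; "joint_torque": joint torques, N m; "tool_pos": TCP position; "ee_rot": TCP orientation; "ft_force": force on the tool from outside, world axes, zero at the start; "wrist_torque": the same for the moment, N m; "finger_gap": finger opening in m; "grasp_force": force on a finger pad.
Only numpy, scipy, OpenCV 4.12 (cv2) and the standard library are available. Lean on these libraries where they do the work, as an engineer would, in place of code of your own. Each camera call takes 0.05 s, during which the arm holds its last target. There are 200 camera calls.

## Working session

There is one attempt and no reset: what is moved stays moved. The work goes in short steps, each a Python script; the robot and the scene stay as the last script left them, time stands still between calls to the robot, and variables do not carry over. Pictures are saved under pics/ and viewed, at most 10 in all, crops included, and the job is handed in when it is done.

```bash
ls; mkdir -p pics; python3 - <<'E'
from workcell import env, effector, planner, sensors, imaging
import cv2,numpy as np
for n in("scene","top"):
    cv2.imwrite(f"pics/{n}0.png",imaging.get_image(n)); print(n,imaging.camera_params(n))
print(imaging.camera_params("wrist"));s=sensors.read_state();print(s["time"],s["tool_pos"],s["ee_rot"],s["finger_gap"])
E
```

```text
pics
scene {'fx': 408.55903175324323, 'fy': 408.55903175324323, 'cx': 276.72759254292305, 'cy': 210.46571594000415, 'k1': 0.028115528667461736, 'eye': array([1.09496957, 0.290339  , 0.97453239]), 'attitude': array([0.41041364, 0.71216187, 2.00404992])}
top {'fx': 438.91952382942185, 'fy': 438.91952382942185, 'cx': 274.9132692829648, 'cy': 211.95936013129253, 'k1': -0.13574704525482012, 'eye': array([ 0.40361424, -0.07574562,  1.36580368]), 'attitude': array([ 0.06086491, -0.03764205, -1.57548343])}
{'fx': 351.3529448379234, 'fy': 351.3529448379234, 'cx': 280.45214483639376, 'cy': 218.86907240835652, 'k1': -0.040777686067940216, 'eye': array([0.22643956, 0.61470362, 0.37435059]), 'attitude': array([-0.25084522, -0.15349462,  1.1026094 ])}
0.1 [0.28827342 0.58218726 0.23074497] [-7.15883811e-01 -3.05863101e+00  1.60345032e-03] 0.08542082264695032
```

View pics/scene0.png

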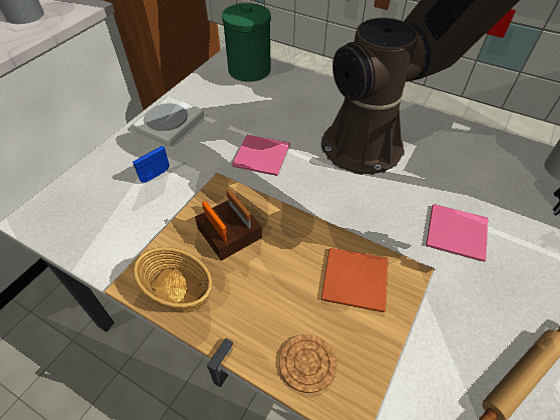

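View pics/top0.png

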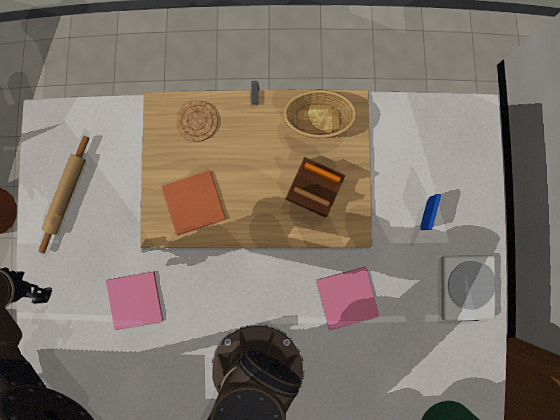

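The scene view shows the orange scraper in the block slot at about (214,220), with the steel one behind it. The terracotta stone is at (355,280). In the top view the orange handle is at (322,172), steel at (315,195), the block around (315,187) and the stone at (195,203). The blue (430,212) and pink objects are decoys.

```bash
cat > h.py <<'E'
from workcell import env, effector, planner, sensors, imaging
import cv2,numpy as np
from scipy.spatial.transform import Rotation as R
def shot(n):
    p=imaging.camera_params(n); return imaging.get_image(n),p
def rays(p,px):
    px=np.atleast_2d(np.float64(px)); K=np.array([[p['fx'],0,p['cx']],[0,p['fy'],p['cy']],[0,0,1]])
    s=(px-[p['cx'],p['cy']])/[p['fx'],p['fy']]; u=s.copy()
    for _ in range(20): u=s/(1+p['k1']*(u**2).sum(1,keepdims=True))
    d=np.c_[u[:,0],-u[:,1],-np.ones(len(u))]
    return R.from_rotvec(p['attitude']).apply(d)
def onplane(p,px,z):
    d=rays(p,px); return p['eye']+d*((z-p['eye'][2])/d[:,2])[:,None]
def project(p,X):
    c=R.from_rotvec(p['attitude']).inv().apply(np.atleast_2d(X)-p['eye']); u=np.c_[c[:,0],-c[:,1]]/-c[:,2:]
    u*=1+p['k1']*(u**2).sum(1,keepdims=True); return u*[p['fx'],p['fy']]+[p['cx'],p['cy']]
def tri(pa,a,pb,b):
    out=[]
    for da,db in zip(rays(pa,a),rays(pb,b)):
        da/=np.linalg.norm(da);db/=np.linalg.norm(db)
        t=np.linalg.lstsq(np.c_[da,-db],pb['eye']-pa['eye'],rcond=None)[0]
        A=pa['eye']+t[0]*da;B=pb['eye']+t[1]*db; out.append([*(A+B)/2,np.linalg.norm(A-B)])
    return np.array(out)
def mask(im,lo,hi):
    return cv2.inRange(cv2.cvtColor(im,cv2.COLOR_BGR2HSV),lo,hi)
def quad(m,eps=.04):
    c=max(cv2.findContours(m,cv2.RETR_EXTERNAL,cv2.CHAIN_APPROX_NONE)[0],key=cv2.contourArea)
    return c,cv2.approxPolyDP(cv2.convexHull(c),eps*cv2.arcLength(c,True),True)[:,0]
E
python3 - <<'E'
from h import *
for n,pts in(("scene",[(355,280),(214,220),(205,206)]),("top",[(195,203),(322,172),(310,169)])):
    im=cv2.imread(f"pics/{n}0.png");p=imaging.camera_params(n);h=cv2.cvtColor(im,cv2.COLOR_BGR2HSV)
    for x,y in pts: print(n,(x,y),h[y,x])
    m=mask(im,(4,150,90),(18,255,255))
    k,l,s,c=cv2.connectedComponentsWithStats(m)
    for i in range(1,k):
        if s[i,4]>60:
            mm=np.uint8(l==i)*255;_,q=quad(mm);print(s[i],q.tolist())
            print(np.round(onplane(p,q,.03 if s[i,4]>1500 else .133),4).tolist())
E
```

```text
scene (355, 280) [  9 188 198]
scene (214, 220) [ 10 238  88]
scene (205, 206) [ 12 250 204]
[143   0  18  67 499] [[143, 0], [156, 0], [160, 66]]
[[-0.247, -1.1891, 0.133], [-0.2773, -1.1398, 0.133], [0.1257, -0.7752, 0.133]]
[209  22  11  37 292] [[211, 22], [217, 27], [219, 50], [209, 58]]
[[-0.2412, -0.81, 0.133], [-0.2196, -0.7638, 0.133], [-0.0773, -0.653, 0.133], [-0.0113, -0.6525, 0.133]]
[226 189  25  32 162] [[226, 190], [249, 211], [250, 219]]
[[0.5104, -0.2127, 0.133], [0.5413, -0.1173, 0.133], [0.5626, -0.1004, 0.133]]
[202 201  25  41 351] [[203, 201], [225, 225], [226, 241], [203, 212]]
[[0.5748, -0.2434, 0.133], [0.6117, -0.1454, 0.133], [0.6518, -0.1145, 0.133], [0.6056, -0.2203, 0.133]]
[ 137  249   73   55 2310] [[138, 263], [184, 253], [207, 292], [159, 298]]
[[0.7759, -0.3268, 0.03], [0.6885, -0.2404, 0.03], [0.7527, -0.1151, 0.03], [0.8272, -0.2097, 0.03]]
[ 321  248   67   64 3354] [[329, 248], [387, 258], [384, 311], [321, 298]]
[[0.4726, 0.0959, 0.03], [0.4223, 0.2459, 0.03], [0.5729, 0.2945, 0.03], [0.6204, 0.1444, 0.03]]
[133 267  76  46 287] [[208, 295], [
[... 915 characters left out ...]
5032, 0.133], [0.7032, 0.4966, 0.133], [0.6675, 0.5107, 0.133], [0.656, 0.5292, 0.133]]
[304 162  37  21 271] [[304, 165], [307, 162], [340, 179], [334, 182]]
[[0.614, -0.1409, 0.133], [0.6226, -0.1495, 0.133], [0.5735, -0.2425, 0.133], [0.565, -0.2253, 0.133]]
[ 162  171   64   64 2610] [[209, 171], [225, 218], [177, 234], [162, 187]]
[[0.6154, 0.1467, 0.03], [0.4699, 0.0965, 0.03], [0.4214, 0.245, 0.03], [0.5671, 0.2938, 0.03]]
[294 187  36  19 182] [[294, 188], [329, 203]]
[[0.5485, -0.1119, 0.133], [0.5055, -0.2103, 0.133]]
[ 39 233  10  20  85] [[47, 233], [48, 237], [42, 252], [39, 250]]
[[0.4228, 0.6142, 0.133], [0.411, 0.6108, 0.133], [0.3667, 0.6295, 0.133], [0.3725, 0.6394, 0.133]]
```

Stone: sides are about 154 mm (160 nominal), its centre is near (0.519, 0.195) and its yaw is about 19°. The handle is near (0.593, -0.19). Next I'll check which grasp and final poses are reachable, then take a close wrist look.

```bash
cat >> h.py <<'E'
def down(yaw): # tool z down, tool y along heading yaw
    y=np.array([np.cos(yaw),np.sin(yaw),0]);z=np.array([0,0,-1.]);return R.from_matrix(np.c_[np.cross(y,z),y,z])
def final(psi,flip,slant=np.pi/4): # psi: heading of handle from edge ; returns S rot, tool rot
    h=np.array([np.cos(psi),np.sin(psi),0]);zs=np.cos(slant)*h+np.sin(slant)*np.array([0,0,1])
    ys=np.array([-np.sin(psi),np.cos(psi),0]);xs=np.cross(ys,zs);zt=-zs;yt=flip*xs
    return zs,R.from_matrix(np.c_[np.cross(yt,zt),yt,zt])
E
python3 - <<'E'
from h import *
for f in(0,np.pi): 
    q=planner.ik([.593,-.19,.30],down(np.radians(-28)+f).as_rotvec());print("grasp",f,None if q is None else np.round(q,2))
E0=np.array([.519,.195,.08])
for k in range(4):
  for f in(1,-1):
    zs,r=final(np.radians(19+90*k),f); o=[]
    for dz in(0,.15):
        q=planner.ik(E0+[0,0,dz]+zs*(.085-.019),r.as_rotvec()); o.append(None if q is None else np.round(q,2).tolist())
    print(19+90*k,f,o)
yaw=np.radians(-28)
q=[planner.ik([.593,-.19,.30],down(yaw+f).as_rotvec()) for f in(0,np.pi)]
q=[x for x in q if x is not None]; q=min(q,key=lambda x:abs(x[5])); 
env.move_j(q)
ims=[]
for i,d in enumerate(([-.02,0,0],[.04,-0.03,0])):
    s=sensors.read_state(); env.move_l(np.array([.593,-.19,.30])+d,feed=.2)
    im,p=shot("wrist");cv2.imwrite(f"pics/w{i}.png",im);np.save(f"pics/w{i}.npy",p,allow_pickle=True)
cv2.imwrite("pics/w01.png",cv2.resize(np.hstack([cv2.imread(f"pics/w{i}.png") for i in(0,1)]),(800,300)))
s=sensors.read_state();print(s["time"],s["tool_pos"],s["qpos"])
E
```

```text
grasp 0 [-0.36  0.38  1.58 -0.    1.18  0.13]
grasp 3.141592653589793 None
19 1 [[0.31, 0.99, 1.12, -0.01, 1.82, -0.02], [0.31, 0.86, 1.03, -0.01, 2.04, -0.02]]
19 -1 [None, None]
109 1 [[0.81, 0.73, 1.76, -0.74, 1.2, -0.61], [0.81, 0.53, 1.68, -0.69, 1.41, -0.8]]
109 -1 [[0.81, 0.73, 1.76, -0.74, 1.2, 2.53], [0.81, 0.53, 1.68, -0.69, 1.41, 2.34]]
199 1 [[0.27, 0.53, 2.67, 3.08, 0.85, -0.01], [0.27, 0.0, 2.49, 2.84, 0.15, 0.25]]
199 -1 [None, [0.27, 0.0, 2.49, 2.84, 0.15, -2.89]]
289 1 [[-0.2, 0.71, 1.8, 0.71, 1.2, 0.57], [-0.2, 0.52, 1.71, 0.66, 1.42, 0.76]]
289 -1 [[-0.2, 0.71, 1.8, 0.71, 1.2, -2.57], [-0.2, 0.52, 1.71, 0.66, 1.42, -2.38]]
3.8583 [ 0.63289852 -0.21969017  0.29953841] [-3.79374814e-01  4.55120305e-01  1.46411925e+00  5.18394618e-05
  1.22322189e+00  1.09070990e-01]
```

View pics/w01.png

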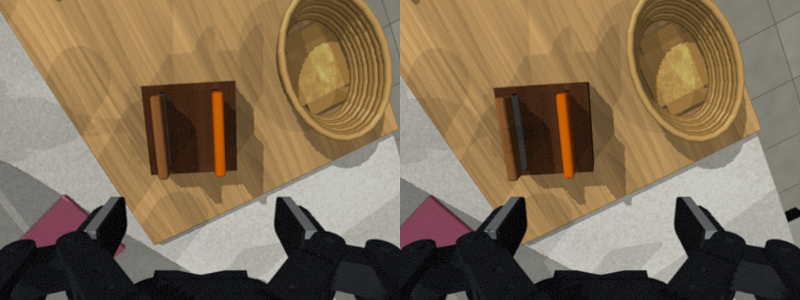

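The wrist views show the block upright in the frame. The orange handle runs from (214,92) to (221,175) in the left view, and the steel scraper is parallel to its left with room for the fingers. Now I'll measure the handle more precisely.

```bash
python3 - <<'E'
from h import *
ps=[];qs=[];tiles=[]
for i in(0,1):
    im=cv2.imread(f"pics/w{i}.png");p=np.load(f"pics/w{i}.npy",allow_pickle=True).item()
    m=mask(im,(6,200,60),(20,255,255));m=cv2.morphologyEx(m,cv2.MORPH_OPEN,np.ones((3,3)))
    k,l,s,c=cv2.connectedComponentsWithStats(m)
    j=max([j for j in range(1,k) if s[j,1]<250 and 190<c[j,0]<330],key=lambda j:s[j,4])
    x,y,w,h,_=s[j];v=cv2.cvtColor(im,cv2.COLOR_BGR2HSV)[...,2]
    print(s[j],"row V:",v[y+h//2,x-2:x+w+2],v[y+h-20:y+h+3,x+w-9])
    r=cv2.minAreaRect(np.argwhere(l==j)[:,::-1].astype(np.float32));b=cv2.boxPoints(r);b=b[np.argsort(b[:,1])]
    e=np.array([b[:2].mean(0),b[2:].mean(0)]);print(r);ps.append(p);qs.append(e)
    for z in(.123,.133,.143):print(z,np.round(onplane(p,e,z),4).tolist())
    t=cv2.resize(im[y-20:y+h+20,x-80:x+60],None,fx=2.8,fy=2.8,interpolation=cv2.INTER_NEAREST);tiles.append(t[:400])
print(np.round(tri(ps[0],qs[0],ps[1],qs[1]),4))
H=min(t.shape[0] for t in tiles);cv2.imwrite("pics/crop.png",np.hstack([t[:H] for t in tiles]))
E
```

```text
[ 296  126   20  121 1952] row V: [ 71  72  66  75 100 140 174 190 196 197 201 195 198 195 193 190 189 177
 158 127  76  49  45  50] [198 194 198 197 195 198 196 194 198 196 199 195 196 197 196 195 198 197
 188 161 124 114 114]
((305.7744140625, 186.00726318359375), (120.38898468017578, 17.15236473083496), 88.15238952636719)
0.123 [[0.6214, -0.1418, 0.123], [0.5733, -0.2445, 0.123]]
0.133 [[0.621, -0.1413, 0.133], [0.5743, -0.2408, 0.133]]
0.143 [[0.6205, -0.1408, 0.143], [0.5754, -0.2371, 0.143]]
[ 218  129   28  120 2146] row V: [ 69  70  75  77  75  71  70 108 175 198 198 203 196 196 202 201 197 198
 191 173 149 123  86  75  74  64  63  45  47  55  41  48] [188 189 191 197 192 187 191 189 195 191 194 192 191 189 193 194 194 192
 182 155 122 114 120]
((231.88525390625, 188.73770141601562), (119.50718688964844, 19.917863845825195), 84.80557250976562)
0.123 [[0.6204, -0.1425, 0.123], [0.5728, -0.2443, 0.123]]
0.133 [[0.6219, -0.1429, 0.133], [0.5758, -0.2416, 0.133]]
0.143 [[0.6233, -0.1434, 0.143], [0.5787, -0.2389, 0.143]]
[[ 6.211e-01 -1.421e-01  1.259e-01  1.100e-03]
 [ 5.736e-01 -2.436e-01  1.255e-01  1.000e-04]]
```

View pics/crop.png

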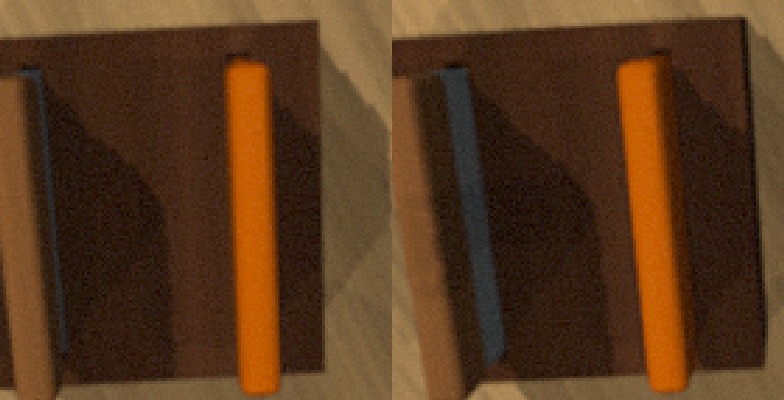

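The crop shows the orange top face cleanly, with the slot end just visible at (238,57) and the block's right edge at x of about 320. I'll use that edge to get the lean of the scraper relative to its slot.

```bash
python3 - <<'E'
from h import *
P=[np.load(f"pics/w{i}.npy",allow_pickle=True).item() for i in(0,1)]
# block right top edge: brightness step per row -> line fit
C=[]
for i,(x0,oy) in enumerate(((296,126),(218,129))):
    im=cv2.cvtColor(cv2.imread(f"pics/w{i}.png"),cv2.COLOR_BGR2GRAY)
    ox=x0-80; cr=[(318,20),(325,372)] if i==0 else [(744-392,20),(766-392,365)]
    C.append(np.array(cr)/2.8+[ox,oy-20])
print(np.round(tri(P[0],C[0],P[1],C[1]),4))
for i in(0,1):
    e=onplane(P[i],C[i],.073); d=(e[0]-e[1])[:2]; L=np.linalg.norm(d);d/=L;n=np.array([d[1],-d[0]])  # n ~ +block x
    print("len",L,"yaw",np.degrees(np.arctan2(n[1],n[0])),"slot x",e[:,:2]@n-.0295)
    print("handle top x",[np.array([[.621,-.142],[.575,-.2412]])@n], "along",e[:,:2]@d, np.array([[.621,-.142],[.575,-.2412]])@d)
E
```

```text
[[ 0.6531 -0.1461  0.0674  0.0013]
 [ 0.5964 -0.268   0.0712  0.0014]]
len 0.1350731654437444 yaw -24.715649726245942 slot x [0.62410997 0.62410997]
handle top x [array([0.62348504, 0.62317594])] along [0.14093293 0.00585976] [0.13065759 0.02131161]
len 0.13228133148092813 yaw -24.984594726126716 slot x [0.62443866 0.62443866]
handle top x [array([0.62286487, 0.62306904])] along [0.1426654  0.01038407] [0.13358277 0.02423654]
```

The scraper is upright: the handle sits within 1 mm of the slot line, the block's length measures 135 mm, and the handle top is at about 0.13. Next I grasp and lift.

```bash
python3 - <<'E'
from h import *
r=down(np.radians(-25.1)).as_rotvec();c=np.array([.598,-.1917,0])
env.reach(c+[0,0,.20],r)
print(env.move_l(c+[0,0,.099],feed=.1,force_limit=8))
s=sensors.read_state();print(s["tool_pos"],s["ft_force"])
effector.close_gripper();s=sensors.read_state();print(s["finger_gap"],s["grasp_force"],s["ft_force"],s["tool_pos"])
print(env.move_l(c+[0,0,.23],feed=.06,force_limit=25))
s=sensors.read_state();print(s["time"],s["finger_gap"],s["grasp_force"],s["ft_force"],s["tool_pos"])
for n in("scene","wrist"):cv2.imwrite(f"pics/{n}_lift.png",shot(n)[0])
a=cv2.imread("pics/scene_lift.png")[100:350,100:450];b=cv2.imread("pics/wrist_lift.png")
cv2.imwrite("pics/lift.png",np.hstack([cv2.resize(a,(400,300)),cv2.resize(b,(400,300))]))
E
```

```text
False
[ 0.59846734 -0.19186647  0.09965463] [-0.2589545   0.02437995 -0.23484226]
0.013224504478165516 58.9156848192215 [-0.32331943  1.34069407  4.56237282] [ 0.59810704 -0.19172476  0.09921208]
False
8.5167 0.013472780858722994 58.32803249359131 [ 1.36700406  0.70806769 -0.57650596] [ 0.59788805 -0.19165782  0.22973021]
```

View pics/lift.png

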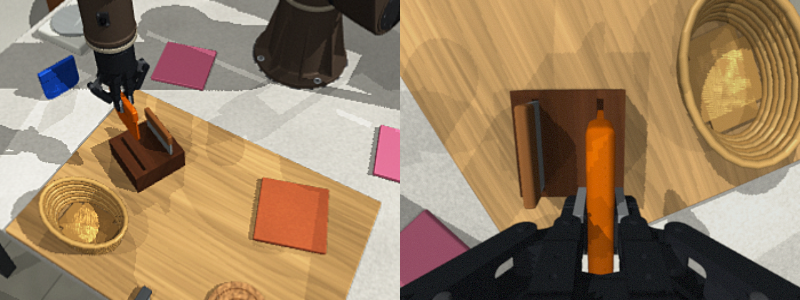

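The scraper is lifted clear of the block and held upright, with the steel scraper undisturbed. Now I move it over the stone and tilt it there, well above.

```bash
python3 - <<'E'
from h import *
s=sensors.read_state();env.move_l(s["tool_pos"]+[0,0,.08],feed=.15)
E0=np.array([.519,.1953,.08]);zs,r=final(np.radians(18.6),1);r=r.as_rotvec()
env.reach(E0+[0,0,.10]+zs*.066,r);env.sleep(.2)
for n in("scene","top"):cv2.imwrite(f"pics/{n}_hi.png",shot(n)[0])
env.move_l(E0+[0,0,.01]+zs*.066,feed=.08);env.sleep(.3)
s=sensors.read_state();print(s["time"],s["finger_gap"],s["tool_pos"],E0+[0,0,.01]+zs*.066,s["qpos"])
for n in("scene","top"):cv2.imwrite(f"pics/{n}_lo.png",shot(n)[0])
a=cv2.imread("pics/scene_lo.png")[180:330,270:470];b=cv2.imread("pics/top_lo.png")[130:280,120:320]
cv2.imwrite("pics/lo.png",np.vstack([cv2.resize(x,(400,300),interpolation=cv2.INTER_NEAREST) for x in(a,b)]))
E
```

```text
12.7083 0.013378609820990841 [0.5633015  0.21018129 0.13690181] [0.56323145 0.21018553 0.13666905] [ 0.31216342  0.97706685  1.1199204  -0.00911919  1.82964224 -0.01110342]
```

View pics/lo.png

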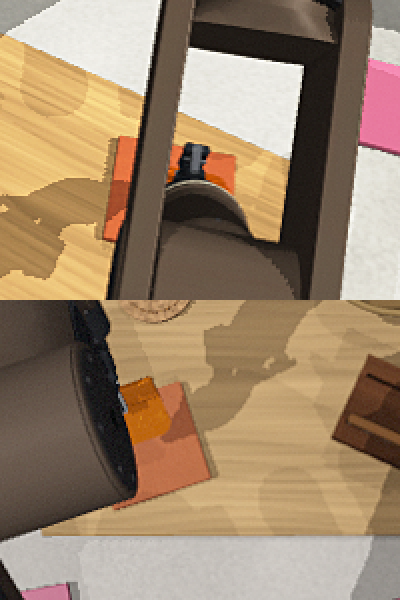

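The arm hides most of the scraper here. In the top crop (lower half) the blade's visible right end is around (155,420), over the stone. I'll overlay predicted points in the wrist and top views as a check.

```bash
python3 - <<'E'
from h import *
zs,r=final(np.radians(18.6),1)
s=sensors.read_state();T=R.from_rotvec(s["ee_rot"]).as_matrix();zs=-T[:,2];xs=T[:,1];ys=np.cross(zs,xs)
O=s["tool_pos"]-zs*.066;print("edge",O,"slant",np.degrees(np.arcsin(zs[2])),"heading ys",np.degrees(np.arctan2(ys[1],ys[0])),ys[2])
pts=[O+xs*a+ys*b+zs*c for a,b,c in[(0,-.031,0),(0,.031,0),(0,-.055,.024),(0,.055,.024),(-.007,-.055,.1),(-.007,.055,.1),(.007,-.055,.07),(.007,.055,.07)]]
for n in("wrist","top"):
    im,p=shot(n);cv2.imwrite(f"pics/{n}_c.png",im);q=project(p,pts);print(n,np.round(q,1).tolist())
    x0,y0,w,h,k=(0,0,560,420,1)if n=="wrist" else(160,160,84,63,1)
    f=480/w;t=cv2.resize(im[y0:y0+h,x0:x0+w],(480,int(h*f)),interpolation=cv2.INTER_NEAREST)
    for u in q:cv2.circle(t,tuple(int(v) for v in (u-[x0,y0]+.5)*f),3,(255,255,0),1)
    cv2.imwrite(f"pics/{n}_o.png",t)
a,b=[cv2.imread(f"pics/{n}_o.png") for n in("wrist","top")]
cv2.imwrite("pics/o.png",cv2.resize(np.hstack([a,b]),(800,300)))
E
```

```text
edge [0.51905778 0.19532946 0.0900958 ] slant 45.0118685875077 heading ys 108.60114118114274 -3.263854120344467e-05
wrist [[280.6, 280.3], [280.5, 186.9], [280.7, 333.4], [280.4, 150.2], [263.6, 442.2], [258.1, 171.2], [295.1, 388.6], [298.1, 160.3]]
top [[199.0, 197.0], [179.2, 203.9], [203.8, 188.3], [168.4, 200.6], [194.7, 169.4], [157.8, 182.3], [198.1, 174.8], [162.0, 187.4]]
```

View pics/o.png

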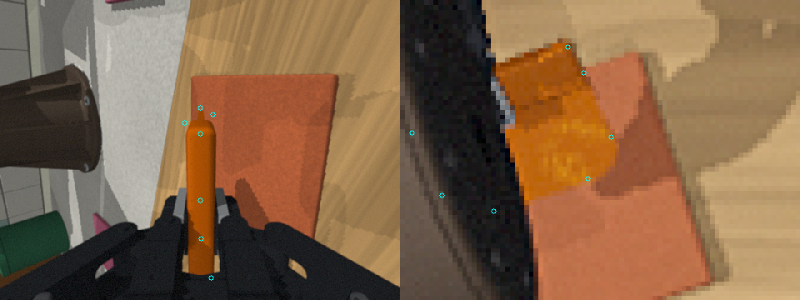

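The overlay matches. In the top view the predicted handle corner (568,47) and blade corners (611,137) and (588,179) lie on the visible outline, and the wrist view agrees to within a few mm. Now I make the last small correction and hand in.

```bash
python3 - <<'E'
from h import *
zs,r=final(np.radians(18.3),1);t=np.array([.520,.1952,.080])+zs*.066
env.move_l(t,feed=.04,rot=r.as_rotvec());env.sleep(.8)
s=sensors.read_state();print(s["time"],s["tool_pos"]-t,s["finger_gap"],s["grasp_force"],s["ft_force"],np.abs(s["qvel"]).max())
p=imaging.camera_params("scene");print(env.job_done())
E
```

```text
14.1083 [-1.63649437e-05  2.33151777e-05  3.36033625e-05] 0.013142842153456596 58.36753785610199 [ 0.0150113   0.72940524 -0.36213135] 0.0013982318352215423
the job is handed in; nothing more can be done
None
```

I handed the job in at 14.1 s: the orange scraper is held still at a 45° slant with its edge level, handle end higher, about 5 cm above the stone's centre and parallel to its sides; nothing else was seen to move, but I took no picture after the last 1 cm of lowering.

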